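# Pass the router toolholders on to their next stations

## Robot

A 7-joint arm with a two-finger parallel gripper is mounted at the origin on the work surface; the furniture and walls round the work are solid. World frame = base frame: x ahead of the robot, y to its left, z up, the work surface at z = 0. Lengths are in mm, angles in rad, forces in N, time in s.
With the tool pointing down it reaches from about 400 to 875 mm from the base axis. Payload 4.4 kg.
Tool frame: the origin (TCP) lies at the very end of the fingers, on their centre line; the grasp point (between the pads) lies ctrl.grip_point_offset behind it (ctrl.grip_point_offset is the distance from the TCP to the grasp point, in mm); z points along the fingers, y is the line along which they close (so a half turn about z gives the same grasp; the last joint's range is limited). The gripper opens to 85 mm and grips with 20 to 120 N. Pads are 22 mm wide; open, the fingers measure 114 mm over their backs; the gripper's body (76 mm by 85 mm) begins 54 mm behind the grasp point. The pads swing forward as they close: fully open they stand 13 mm farther back than shut.
Start: joints at [-0.066, 0.628, 0.038, 1.517, -0.027, 0.996, -0.02], TCP at [650.014, 0.027, 231.313] pointing down, gripper open.
Joint ranges: [-3.06, 3.06], [-0.37, 2.12], [-1.25, 1.32], [0.18, 2.47], [-1.1, 4.24], [0.23, 1.98], [-2.94, 2.94]. Speed limits (rad/s): [2.57, 2.57, 3.14, 3.14, 3.14, 3.14, 3.14].

## Interface

Orientations are given as [roll, pitch, yaw] about the fixed x, y, z axes, in that order (R = Rz(yaw) Ry(pitch) Rx(roll)).
In Python, from cell import read_state, cams, ctrl, models gives the robot as it stands. The module is installed in compiled form; this text tells all that it offers.
- The arm moves only by the shell command python3 -m creep 'ROWS'. ROWS is 1 to 12 rows, parted by a bar, with the numbers parted by spaces; each row has 7 numbers: dx, dy, dz in fractions of the full range, 1 being 25 cm, then a rotation vector rx, ry, rz in a scale on which 1.0 is pi rad, then the finger opening in mm; each row shifts and turns the commanded pose from where the row before left it, along the tool's axes as they then stand; what a row does not reach is not made up. A row lasts 1/10 s, in which the tool goes at most 50 mm and 0.15 rad, less where a joint would pass 70% of its speed; a pose out of reach is approached as far as the arm can. The fingers move at their own pace and stop on an object; the grip force is fixed at half the most. Time passes only in rows, so rows that do not move let the fingers close. It prints the time, the measured TCP pose, the force, the opening and the grip force at its end. Input that does not fit is refused with a message, and nothing moves.
- read_state(): the state, without advancing time (a new reading comes with each control period).
- cams.get_image(name): name is "scene" or "side" or "wrist"; returns (picture, depth): 420x560x3 uint8, blue, green, red; 420x560 float32, mm along the optical axis (not along the pixel's ray), 0 where there is no reading.
- cams.calibration(name): a dict with "fx", "fy", "cx", "cy" (pixels), "rvec" (rotation vector, rad) and "tvec" (3), from world to camera coordinates, as OpenCV has them; the wrist camera has in their place "hand_eye" (4x4, takes a point from camera to tool coordinates, whose origin is the TCP and whose axes are the flange's). Camera axes: x right, y down, z forward; pixel columns grow to the right and rows downward; lengths in mm; the calibration is good to about 2 mm. A picture is of the moment at which its call begins: read the wrist's pose just before it. calibration takes no time and is no camera call.
- ctrl.finish_job(): hands the job in; it is judged then, once.
Trained networks look in the newest picture that a camera, given by its name, has taken for a name from the list of things; names that differ only in an ending like _2 or _b are one class to them, and where a whole thing is asked for, a point or a joint stands for the part that bears it (a point fixed in the world has none). Each returns a list of dicts, best first, with "confidence" (0 to 1); they miss things now and then, are a little off and sometimes report something else, mostly with a low value. They report only what shows in the picture. A call takes as long as a camera call. They do not tell look-alikes from the thing itself.
- models.search_frame(thing, camera): "extent" ([left, top, right, bottom] in pixels, round what is visible of it).
- models.mark_of(thing, camera): "position" ([column, row] in pixels: a listed point, or the origin of a listed thing).
The state is a dict: "clock": time; "qpos": joint angles; "qd": joint speeds; "tau": joint torques, N m; "eef_pos": TCP position; "tool_rot": TCP orientation; "force": force on the tool from outside, world axes, zero at the start; "torque": the same for the moment, N m; "width": finger opening in mm; "gripper_force": force on a finger pad.
Only numpy, scipy, OpenCV 4.12 (cv2) and the standard library are available. Lean on these libraries where they do the work, as an engineer would, in place of code of your own. Each camera call takes 0.05 s, during which the arm holds its last target. There are 200 camera calls.

## Task

Each of the CNC router's three toolholders is due at its next station: the surfacing cutter, just tightened, goes from the tightening fixture to the height presetter to be measured; the straight bit, already measured, from the presetter into the plywood carrying block; and the blunt V-bit from the carrying block into the tightening fixture for a change of bit. All three sockets are occupied, so use the empty round parking cup on the way. Keep the holders upright, set each one gently and fully home in its socket without dropping it, and leave the tape measure where it stands.

Things in the scene. Friction and masses are not known exactly. Their poses are not given: they have to be found in the camera images.
- surfacing_holder: Steel toolholder with the surfacing cutter, a bright flat disc 36 mm wide with three dark notches. Starts in the tightening fixture. Heights over the origin: flange 0-14 mm, 46 wide; neck to 30, 34 wide; round nut 30-58, 40 wide (grip here); cutter tip 78. Below, a 43 mm taper (30 mm wide, 18 at its tip) sits in the socket. 0.45 kg. Origin: centre of the flange's underside, z up.
- straight_holder: Steel toolholder with the straight bit, a slim round bit 12 mm wide. Starts in the presetter. Heights over the origin: flange 0-14 mm, 46 wide; neck to 30, 34 wide; round nut 30-58, 40 wide (grip here); cutter tip 82. Below, a 43 mm taper (30 mm wide, 18 at its tip) sits in the socket. 0.45 kg. Origin: centre of the flange's underside, z up.
- vbit_holder: Steel toolholder with the V-bit, a dark cone 26 mm wide, point up. Starts in the carrying block. Heights over the origin: flange 0-14 mm, 46 wide; neck to 30, 34 wide; round nut 30-58, 40 wide (grip here); cutter tip 82. Below, a 43 mm taper (30 mm wide, 18 at its tip) sits in the socket. 0.45 kg. Origin: centre of the flange's underside, z up.
- fixture_seat (a point): Tightening fixture, fixed: grey round casting 86 mm wide on a screwed plate 124 x 110 mm; its lever with a black ball points to its +x (away from the robot). Socket: tapered hole 33 mm wide at the rim, 45 deep; a holder is home when its flange rests on the rim. Point: rim centre, 56 mm over the table, z up.
- presetter_seat (a point): Height presetter, fixed: aluminium base 205 x 98 mm, round tower 68 mm wide; 118 mm to its +x (away from the robot) a column 203 mm high, dial swung aside to +y. Socket: tapered hole 33 mm wide at the rim, 45 deep; a holder is home when its flange rests on the rim. Point: rim centre, 56 mm over the table, z up.
- block_seat (a point): Carrying block, fixed: plywood 166 x 106 x 46 mm, black plastic socket; 86 mm to its +x (away from the robot) three spare collets up to 72 mm over the table. Socket: tapered hole 33 mm wide at the rim, 45 deep; a holder is home when its flange rests on the rim. Point: rim centre, 56 mm over the table, z up.
- cup_seat (a point): Parking cup, fixed, empty at the start: round dark steel cup 64 mm wide on a round foot 112 mm wide. Socket: tapered hole 33 mm wide at the rim, 45 deep; a holder is home when its flange rests on the rim. Point: rim centre, 56 mm over the table, z up.
- tape_measure: Yellow tape measure, 37 x 97 mm, 66 mm high, a bystander standing before the stands. Origin: centre of its underside.
There are look-alikes about, which are no part of the job. Leave any yellow look-alike of the straight_holder alone. Leave any blue look-alike of the vbit_holder alone.

How it is judged:
By the outcome, as a careful person would: the job done as asked, in the order asked, and still so for the second after the job is handed in, with the robot touching nothing.
It also fails if it takes over 112 s, if anything falls off the work surface, if the arm or the gripper's body presses on something with over 40 N, if the wrist force passes 120 N, or if a joint passes its speed limit or range.

## Working session

There is one attempt and no reset: what is moved stays moved. The work goes in short steps, Python scripts to look and compute and a shell command to move; the robot and the scene stay as the last step left them, time stands still between calls to the robot, and variables do not carry over. Pictures are saved under pics/ and viewed, at most 14 in all, crops included, and the job is handed in when it is done.

```bash
mkdir -p pics; cat > h.py <<'E'
import numpy as np, cv2
from cell import read_state, cams, ctrl, models
from scipy.spatial.transform import Rotation as R
def T_wc(name, st=None):
    c=cams.calibration(name)
    if name=='wrist':
        T=np.eye(4);T[:3,:3]=R.from_euler('xyz',st['tool_rot']).as_matrix();T[:3,3]=st['eef_pos']
        return T@np.array(c['hand_eye']),c
    T=np.eye(4);T[:3,:3]=R.from_rotvec(np.ravel(c['rvec'])).as_matrix();T[:3,3]=np.ravel(c['tvec'])
    return np.linalg.inv(T),c
def ray(T,c,p,z):  # intersect pixel ray with plane z
    d=T[:3,:3]@np.array([(p[0]-c['cx'])/c['fx'],(p[1]-c['cy'])/c['fy'],1]);o=T[:3,3]
    return o+d*(z-o[2])/d[2]
def cloud(T,c,D):
    v,u=np.mgrid[:D.shape[0],:D.shape[1]]
    P=np.stack([(u-c['cx'])/c['fx']*D,(v-c['cy'])/c['fy']*D,D],-1)
    return P@T[:3,:3].T+T[:3,3]
E
python3 - <<'E'
from h import *
st=read_state();print(st['eef_pos'],st['tool_rot'],st['force'],st['width'],ctrl.grip_point_offset)
for n in ['scene','side','wrist']:
    st=read_state();im,D=cams.get_image(n);cv2.imwrite(f'pics/{n}0.png',im);T,c=T_wc(n,st);print(n,T.round(2).tolist(),c['fx'])
    np.save(f'{n}0.npy',D)
    if n!='wrist' or 1:
        for t in ['surfacing_holder','straight_holder','vbit_holder','fixture_seat','presetter_seat','block_seat','cup_seat','tape_measure']:
            z=0 if t=='tape_measure' else 56
            for r in models.mark_of(t,n)[:3]: print(n,t,np.round(r['position']),round(r['confidence'],2),ray(T,c,r['position'],z).round(0))
E
```

```text
[6.49372017e+02 1.38780278e-02 2.30392389e+02] [-3.13970211e+00  2.03707870e-05  1.57076181e+00] [ 0.12292013 -0.14981204 -0.19475988] 85.2416077194187 18.700000000000003
scene [[-0.73, -0.29, 0.62, -437.75], [-0.69, 0.32, -0.65, 972.43], [-0.01, -0.9, -0.43, 701.09], [0.0, 0.0, 0.0, 1.0]] 480.9249648673547
scene surfacing_holder [283. 199.] 0.7 [557. -77.  56.]
scene straight_holder [247. 270.] 0.76 [329. 295.  56.]
scene straight_holder [250. 224.] 0.75 [504. 119.  56.]
scene vbit_holder [387. 197.] 0.9 [ 313. -323.   56.]
scene vbit_holder [351. 192.] 0.59 [ 422. -274.   56.]
scene fixture_seat [284. 201.] 0.77 [545. -71.  56.]
scene presetter_seat [248. 226.] 0.58 [504. 129.  56.]
scene block_seat [350. 190.] 0.79 [ 437. -288.   56.]
scene cup_seat [200. 254.] 0.7 [479. 327.  56.]
scene tape_measure [252. 225.] 0.74 [581.  43.   0.]
scene tape_measure [313. 230.] 0.63 [413. -63.   0.]
side [[-1.0, 0.05, -0.04, 519.18], [0.06, 0.66, -0.74, 684.29], [-0.01, -0.75, -0.67, 708.42], [0.0, 0.0, 0.0, 1.0]] 381.9912803918618
side surfacing_holder [254. 197.] 0.67 [547. -88.  56.]
side straight_holder [350. 312.] 0.63 [363. 272.  56.]
side vbit_holder [322. 141.] 0.86 [ 332. -345.   56.]
side vbit_holder [289. 151.] 0.79 [ 437. -298.   56.]
side fixture_seat [254. 201.] 0.72 [549. -72.  56.]
side presetter_seat [273. 260.] 0.79 [507. 130.  56.]
side block_seat [285. 152.] 0.88 [ 452. -292.   56.]
side block_seat [309. 211.] 0.41 [410. -24.  56.]
side cup_seat [289. 340.] 0.9 [487. 324.  56.]
side tape_measure [307. 211.] 0.71 [404. -84.   0.]
wrist [[1.0, 0.0, -0.0, 651.03], [0.0, -0.96, -0.29, 75.48], [-0.0, 0.29, -0.96, 374.59], [0.0, 0.0, 0.0, 1.0]] 343.48868688689305
wrist surfacing_holder [179. 264.] 0.74 [549. -78.  56.]
wrist straight_holder [109.  50.] 0.89 [506. 120.  56.]
wrist tape_measure [ 77. 239.] 0.78 [413. -74.   0.]
```

View pics/scene0.png

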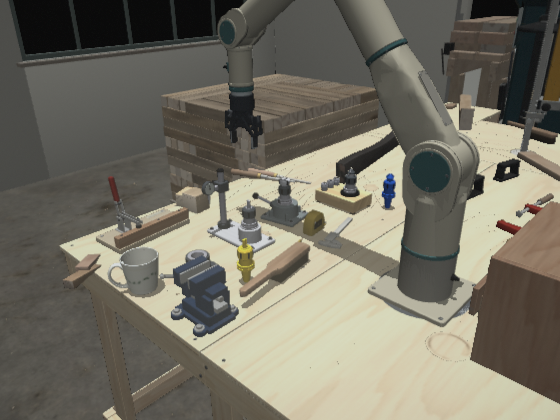

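View pics/side0.png

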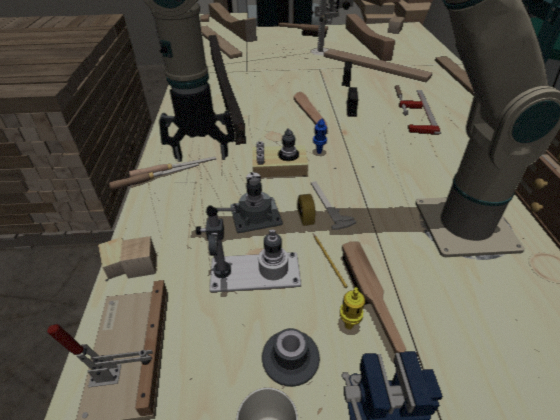

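```bash
python3 - <<'E'
from h import *
# height map from both fixed cameras' depth: report max-height grid 20mm
G={}
for n in ['scene','side']:
    T,c=T_wc(n);D=np.load(f'{n}0.npy');P=cloud(T,c,D)[D>0]
    for x,y,z in P:
        if 260<x<900 and -440<y<440 and 8<z<400: G[(int(x//20),int(y//20))]=max(G.get((int(x//20),int(y//20)),0),z)
ys=range(21,-23,-1)
print('x\\y '+' '.join('%4d'%(j*20) for j in ys))
for i in range(13,46): print('%3d '%(i*20)+' '.join('%4d'%G[(i,j)] if (i,j) in G else '   .' for j in ys))
E
```

```text
x\y  420  400  380  360  340  320  300  280  260  240  220  200  180  160  140  120  100   80   60   40   20    0  -20  -40  -60  -80 -100 -120 -140 -160 -180 -200 -220 -240 -260 -280 -300 -320 -340 -360 -380 -400 -420 -440
260  101  103   21   46   50   50   48    .    .    .    .    .    .    .    .    .    .    .    .    .    .    .    .    .    .    .    .    .    .    .    .    .    .    .    .    .    .    .    .    .    .    .    .    .
280  129  128  127   46   52   52   51   52   52   52   52   51   53   53   51   50   48   41    .    .    .    .    9    9    9    .    .    .    .    .    .    .    .    .    .    .    .    .    .    .    .    .    .    .
300  130  130  128    .    .   41   51   51   52   52   52   52   52   52   52   53   53   52    .    .    .    .   11   10   11    .    .    .    .    .    .    .    .    .    .    .    .    .   56   98  100   52    .    .
320  125  125  125    .    .    .    .   91   97    .   51   51   52   52   52   53   51   51    .    .    .    .   12   14   15   14   12    .    .    .    .    .    .    .    .    .    .    .   77  121 
[... 5815 characters left out ...]
  .    .    .    .    .    .
860    .    .    .   15  184   18   17   21   20   20   20   19   19   19    .    .   48   48   48   48   47    .    .    .    .    .    .    .    .    .    .    .    .   18   28   29   26    .    .    .    .    .    .    .
880    .    .    .    .    .    .    .    .    .    .    .    .    .    .    .   38   47   48   48   47   47    .    .    .    .    .    .    .    .    .    .    .    .   26   28   30   26    .    .    .    .    .    .    .
900    .    .    .    .    .    .    .    .    .    .    .    .    .    .    .    .    .    .    .    .    .    .    .    .    .    .    .    .    .    .    .    .    .    .    .    .    .    .    .    .    .    .    .    .
```

The pictures show the straight bit in the presetter (scene 249,220) and the surfacing cutter in the fixture (283,195). The V-bit is in the block (351,183) and the cup is empty (200,256). The yellow look-alike at (245,258), the blue one at (388,190) and the tape at (314,222) stay alone. I'll use this order: straight→cup, surfacing→presetter, V-bit→fixture, straight→block.

The rows are not in the units I measure in: shifts go in shares of 25 cm and turns go in shares of pi rad. I convert before sending: -36 mm / 250 = -0.144, 32 mm / 250 = 0.128.

```bash
python3 -m creep '0.124 -0.144 0 0 0 0 85 | 0.124 -0.144 0 0 0 0 85 | 0.124 -0.144 0 0 0 0 85 | 0.128 -0.144 0 0 0 0 85 | 0 0 0 0 0 0 85 | 0 0 0 0 0 0 85'
cat >> h.py <<'E'
from scipy.optimize import least_squares
def look(tag,c0,zr,rr):
    """wrist look; points within 60mm of c0, height band zr; circle fit with radius rr"""
    st=read_state();im,D=cams.get_image('wrist');cv2.imwrite(f'pics/{tag}.png',im)
    T,c=T_wc('wrist',st);P=cloud(T,c,D)[D>0];np.save(f'{tag}.npy',P)
    print('tcp',np.round(st['eef_pos'],1),'F',np.round(st['force'],1),'rot',np.round(st['tool_rot'],3))
    return st,T,c,P
def fit(P,c0,zr,r,rad=35):
    m=(P[:,2]>zr[0])&(P[:,2]<zr[1])&(np.hypot(*(P[:,:2]-c0).T)<rad);Q=P[m]
    if r is None: return Q
    s=least_squares(lambda p:np.hypot(*(Q[:,:2]-p[:2]).T)-p[2],[*c0,r],loss='soft_l1',f_scale=.7)
    return s.x.round(1),m.sum()
E
python3 - <<'E'
from h import *
st,T,c,P=look('w1',None,None,None)
c0=np.array([505,124.])
for zr,r in [((90,110),20),((59,67),23),((110,136),6)]: print(zr,fit(P,c0,zr,r,30))
for lo in range(50,145,5):
    Q=fit(P,c0,(lo,lo+5),None,30)
    if len(Q): print(lo,len(Q),Q.min(0).round(0)[:2],Q.max(0).round(0)[:2])
for t in ['straight_holder','presetter_seat']:
    for r in models.mark_of(t,'wrist')[:2]: print(t,np.round(r['position']),round(r['confidence'],2),ray(T,c,r['position'],56).round(1))
E
```

```text
clock: 1.95
eef_pos: [505.7, 126.0, 231.8]
tool_rot: [3.141, -0.0, 1.574]
force: [0.6, -0.7, -0.6]
width: 84.9
gripper_force: 0.0
tcp [505.7 126.  231.8] F [ 0.6 -0.7 -0.6] rot [ 3.141 -0.     1.574]
(90, 110) (array([509.1, 119.6,  19.8]), np.int64(256))
(59, 67) (array([509.6, 118.1,  23.9]), np.int64(66))
(110, 136) (array([509.2, 118.4,  14.2]), np.int64(1618))
50 501 [476. 102.] [535. 153.]
55 549 [476. 101.] [535. 153.]
60 51 [488. 124.] [531. 142.]
65 115 [487. 116.] [531. 142.]
70 342 [487. 113.] [532. 142.]
75 3 [504. 136.] [511. 137.]
85 8 [495. 134.] [523. 139.]
90 44 [491. 127.] [528. 139.]
95 57 [491. 127.] [528. 140.]
100 54 [491. 127.] [528. 140.]
105 101 [490.  99.] [529. 139.]
110 982 [490. 101.] [529. 139.]
115 495 [493. 103.] [525. 137.]
120 53 [504. 121.] [515. 126.]
125 38 [502. 120.] [515. 125.]
130 38 [502. 119.] [516. 124.]
135 151 [503. 115.] [516. 124.]
140 2 [506. 119.] [508. 120.]
straight_holder [114.  20.] 0.95 [368.8 269.3  56. ]
straight_holder [282. 197.] 0.78 [509.2 117.8  56. ]
```

Scaled: 45 mm / 250 = 0.18, -6.7 mm / 250 = -0.0268.

```bash
python3 -m creep '-0.0268 0.0144 0.12 0 0 0 85 | 0 0 0.18 0 0 0 85 | 0 0 0.18 0 0 0 85 | 0 0 0.1 0 0 0 85 | 0 0 0.032 0 0 0 85 | 0 0 0 0 0 0 85 | 0 0 0 0 0 0 85'
```

```text
clock: 2.8
eef_pos: [511.0, 118.1, 79.3]
tool_rot: [3.139, -0.0, 1.57]
force: [-0.0, -0.2, 0.8]
width: 85.0
gripper_force: 0.0
```

```bash
python3 -m creep '0 0 0 0 0 0 50 | 0 0 0 0 0 0 44 | 0 0 0 0 0 0 30 | 0 0 0 0 0 0 30 | 0 0 0 0 0 0 30 | 0 0 0 0 0 0 30'
```

```text
clock: 3.4
eef_pos: [509.8, 118.5, 79.4]
tool_rot: [3.141, -0.0, 1.571]
force: [-1.1, 0.0, 6.2]
width: 38.9
gripper_force: 59.5
```

Scaled: 42 mm / 250 = 0.168, -40 mm / 250 = -0.16.

```bash
python3 -m creep '0 0 -0.02 0 0 0 30 | 0 0 -0.08 0 0 0 30 | 0 0 -0.16 0 0 0 30 | 0 0 -0.16 0 0 0 30 | 0 0 -0.16 0 0 0 30 | 0.16 -0.04 0 0 0 0 30 | 0.168 -0.04 0 0 0 0 30 | 0.16 -0.04 0 0 0 0 30 | 0 0 0 0 0 0 30 | 0 0 0 0 0 0 30'
python3 - <<'E'
from h import *
st,T,c,P=look('w2',None,None,None)
c0=np.array([481,325.])
Q=fit(P,c0,(53,60),None,40);print(len(Q),Q.min(0).round(1),Q.max(0).round(1),np.median(Q[:,2]))
print(fit(P,c0,(20,50),32,45))
for t in ['cup_seat','straight_holder']:
    for r in models.mark_of(t,'wrist')[:2]: print(t,np.round(r['position']),round(r['confidence'],2),ray(T,c,r['position'],56).round(1))
im=cv2.imread('pics/w2.png');g=cv2.GaussianBlur(cv2.cvtColor(im,cv2.COLOR_BGR2GRAY),(3,3),0)
# outer rim by depth: extent mid + min enclosing
(cx,cy),r=cv2.minEnclosingCircle(Q[:,:2].astype(np.float32));print('enc',cx,cy,r)
i=Q[np.hypot(*(Q[:,:2]-[cx,cy]).T)<22];print('inner',fit(Q,np.array([cx,cy]),(53,60),17,19))
E
```

```text
clock: 4.4
eef_pos: [478.4, 241.2, 222.9]
tool_rot: [-3.14, 0.001, 1.574]
force: [-0.2, -0.3, -3.3]
width: 38.7
gripper_force: 61.5
tcp [478.4 241.2 222.9] F [-0.2 -0.3 -3.3] rot [-3.140e+00  1.000e-03  1.574e+00]
3278 [454.8 298.5  53. ] [517.5 361.6  58.8] 55.709977136294526
(array([486.2, 330. ,  13.9]), np.int64(610))
cup_seat [292.  89.] 0.61 [489.5 330.4  56. ]
straight_holder [279. 254.] 0.79 [478.9 177.   56. ]
straight_holder [155. 154.] 0.67 [367.  274.7  56. ]
enc 486.0767517089844 330.0078430175781 31.769304275512695
inner (array([486.1, 329.9,  17.6]), np.int64(474))
```

View pics/w2.png

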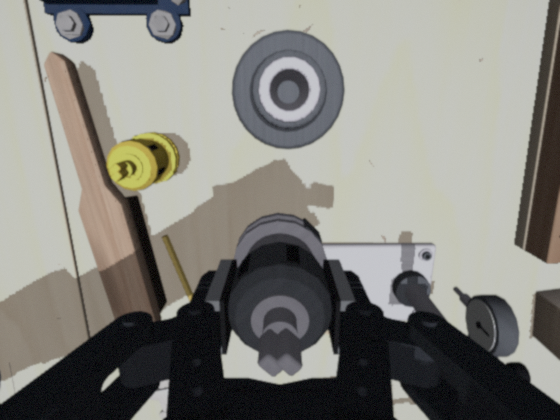

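The picture shows the cup rim centred at (290,89) and the straight holder held upright at (280,290).

```bash
python3 - <<'E'
from h import *
P=np.load('w2.npy');c0=np.array([478.4,242.])
for lo in range(190,290,5):
    Q=fit(P,c0,(lo,lo+5),None,30)
    if len(Q): print(lo,len(Q),Q.min(0).round(0)[:2],Q.max(0).round(0)[:2])
for zr,r in [((240,253),20),((199,212),23),((235,250),20)]: print(zr,fit(P,c0,zr,r,24))
E
```

```text
195 5 [463. 258.] [495. 265.]
200 279 [458. 251.] [499. 265.]
205 164 [458. 251.] [499. 265.]
210 1547 [457. 242.] [502. 265.]
215 331 [458. 243.] [501. 265.]
220 189 [466. 253.] [492. 260.]
225 68 [453. 247.] [505. 260.]
230 383 [449. 248.] [507. 263.]
235 646 [449. 248.] [508. 263.]
240 721 [449. 247.] [508. 263.]
245 833 [449. 231.] [507. 263.]
250 1528 [449. 226.] [508. 263.]
255 5639 [449. 227.] [507. 262.]
260 1445 [451. 230.] [506. 254.]
265 798 [451. 236.] [505. 256.]
270 882 [451. 242.] [506. 256.]
275 1061 [450. 241.] [506. 255.]
280 1248 [450. 238.] [506. 255.]
285 118 [451. 254.] [503. 259.]
(240, 253) (array([479. , 240.8,  21.3]), np.int64(1655))
(199, 212) (array([479.5, 241.2,  23.5]), np.int64(459))
(235, 250) (array([479. , 240.2,  21.8]), np.int64(1645))
```

Scaled: 44.3 mm / 250 = 0.1772, 44 mm / 250 = 0.176.

```bash
python3 -m creep '0.176 0.0144 0 0 0 0 30 | 0.1772 0.0148 0 0 0 0 30 | 0 0 0.16 0 0 0 30 | 0 0 0.16 0 0 0 30 | 0 0 0.048 0 0 0 30 | 0 0 0 0 0 0 30 | 0 0 0 0 0 0 30 | 0 0 0 0 0 0 30'
```

```text
clock: 5.35
eef_pos: [488.6, 329.1, 133.4]
tool_rot: [3.138, -0.002, 1.57]
force: [-0.1, 0.7, -4.2]
width: 38.7
gripper_force: 61.4
```

```bash
for i in 1 2 3; do python3 -m creep '0 0 0 0 0 0 30' | sed -n 2,3p; done; python3 - <<'E'
from h import *
st,T,c,P=look('w3',0,0,0)
c0=np.array(st['eef_pos'][:2]);z=st['eef_pos'][2]-23.5
for zr,r in [((z,z+13),23),((z+28,z+50),20)]: print(zr,fit(P,c0,zr,r,24))
E
```

```text
eef_pos: [488.0, 329.2, 133.2]
tool_rot: [3.139, -0.002, 1.57]
eef_pos: [487.5, 329.0, 132.6]
tool_rot: [3.14, -0.001, 1.571]
eef_pos: [487.2, 328.8, 132.0]
tool_rot: [3.141, -0.001, 1.571]
tcp [487.2 328.8 132. ] F [-0.7 -0.2 -3.8] rot [ 3.141e+00 -1.000e-03  1.571e+00]
(np.float64(108.5184829427134), np.float64(121.5184829427134)) (array([487.7, 329.9,  22.3]), np.int64(411))
(np.float64(136.5184829427134), np.float64(158.5184829427134)) (array([487.7, 327.8,  21.8]), np.int64(1796))
```

```bash
python3 -m creep '0 0 0 0 0 0 30 | 0 0 0 0 0 0 30 | 0 0 0 0 0 0 30' | sed -n 2,3p;python3 -m creep '0 0 0 0 0 0 30 | 0 0 0 0 0 0 30 | 0 0 0 0 0 0 30' | sed -n 2,3p; python3 - <<'E'
from h import *
for k in range(2):
  st,T,c,P=look('w4',0,0,0)
  c0=np.array(st['eef_pos'][:2]);z=st['eef_pos'][2]-23.5
  print(fit(P,c0,(z,z+13),23,24))
for n in ['side','scene']:
  cams.get_image(n);T,c=T_wc(n)
  for t in ['cup_seat','straight_holder']:
    for r in models.mark_of(t,n)[:2]: print(n,t,np.round(r['position'],1),round(r['confidence'],2),ray(T,c,r['position'],56).round(1),ray(T,c,r['position'],108).round(1))
E
```

```text
eef_pos: [486.9, 328.6, 131.3]
tool_rot: [-3.142, 0.0, 1.571]
eef_pos: [486.9, 328.6, 131.3]
tool_rot: [-3.141, 0.0, 1.571]
tcp [486.9 328.6 131.3] F [-0.4 -1.  -4.3] rot [-3.141  0.     1.571]
(array([487.3, 329.8,  22.2]), np.int64(404))
tcp [487.  328.6 131.3] F [ 0.1  0.2 -5.1] rot [3.142 0.    1.571]
(array([487.3, 330. ,  22. ]), np.int64(408))
side cup_seat [292.5 341.7] 0.67 [480.8 328.5  56. ] [483.8 356.8 108. ]
side straight_holder [347.3 313.9] 0.92 [369.5 277.3  56. ] [381.4 309.7 108. ]
side straight_holder [292.2 322.8] 0.67 [478.1 289.7  56. ] [481.4 321.2 108. ]
scene cup_seat [354.1 188.6] 0.48 [ 435.5 -307.6   56. ] [ 365.1 -204.4  108. ]
scene straight_holder [247.4 267.8] 0.64 [334.7 288.7  56. ] [272.5 343.9 108. ]
scene straight_holder [199.5 236.9] 0.58 [554.  268.4  56. ] [474.1 325.2 108. ]
```

Scaled: 15 mm / 250 = 0.06, 12 mm / 250 = 0.048.

```bash
python3 -m creep '0.0008 -0.0032 0.06 0 0 0 30 | 0 0 0.048 0 0 0 30 | 0 0 0.032 0 0 0 30 | 0 0 0.02 0 0 0 30 | 0 0 0 0 0 0 30 | 0 0 0 0 0 0 30 | 0 0 0 0 0 0 30 | 0 0 0 0 0 0 30'
```

```text
clock: 7.5
eef_pos: [486.4, 329.0, 91.8]
tool_rot: [3.141, -0.001, 1.571]
force: [-0.2, 0.0, -3.3]
width: 38.4
gripper_force: 61.6
```

Scaled: 3 mm / 250 = 0.012, 2 mm / 250 = 0.008.

```bash
python3 -m creep '0 0 0.012 0 0 0 30 | 0 0 0.012 0 0 0 30 | 0 0 0.008 0 0 0 30 | 0 0 0.004 0 0 0 30 | 0 0 0 0 0 0 30 | 0 0 0 0 0 0 30 | 0 0 0 0 0 0 30 | 0 0 0 0 0 0 30'
```

```text
clock: 8.3
eef_pos: [486.2, 328.9, 82.4]
tool_rot: [3.141, -0.0, 1.571]
force: [-0.1, 1.1, -3.3]
width: 38.8
gripper_force: 61.6
```

Scaled: 1 mm / 250 = 0.004.

```bash
python3 -m creep '0 0 0.004 0 0 0 30 | 0 0 0.004 0 0 0 30 | 0 0 0 0 0 0 30 | 0 0 0 0 0 0 30 | 0 0 0 0 0 0 30 | 0 0 0 0 0 0 30'; python3 -m creep '0 0 0.004 0 0 0 30 | 0 0 0 0 0 0 30 | 0 0 0 0 0 0 30 | 0 0 0 0 0 0 30'
```

```text
clock: 8.9
eef_pos: [486.1, 328.8, 80.3]
tool_rot: [3.142, -0.0, 1.571]
force: [0.1, -0.6, -4.6]
width: 38.5
gripper_force: 61.6
clock: 9.3
eef_pos: [486.3, 328.9, 79.5]
tool_rot: [3.141, -0.0, 1.571]
force: [-0.2, -0.4, -2.3]
width: 38.8
gripper_force: 62.1
```

Scaled: 0.7 mm / 250 = 0.0028.

```bash
python3 -m creep '0 0 0.0028 0 0 0 30 | 0 0 0 0 0 0 30 | 0 0 0 0 0 0 30 | 0 0 0 0 0 0 30'
```

```text
clock: 9.7
eef_pos: [486.3, 328.9, 79.4]
tool_rot: [3.141, -0.0, 1.571]
force: [-1.5, -0.7, 5.0]
width: 38.1
gripper_force: 62.5
```

```bash
python3 -m creep '0 0 0 0 0 0 45 | 0 0 0 0 0 0 65 | 0 0 0 0 0 0 85 | 0 0 0 0 0 0 85 | 0 0 -0.12 0 0 0 85 | 0 0 -0.18 0 0 0 85 | 0 0 -0.18 0 0 0 85 | 0 0 -0.128 0 0 0 85'
python3 -m creep '-0.18 0.028 0 0 0 0 85 | -0.18 0.028 0 0 0 0 85 | -0.18 0.028 0 0 0 0 85 | -0.18 0.028 0 0 0 0 85 | -0.18 0.028 0 0 0 0 85 | -0.18 0.028 0 0 0 0 85 | -0.18 0.028 0 0 0 0 85 | -0.18 0.028 0 0 0 0 85 | -0.18 0.028 0 0 0 0 85 | 0 0 0 0 0 0 85 | 0 0 0 0 0 0 85 | 0 0 0 0 0 0 85'
python3 - <<'E'
from h import *
st,T,c,P=look('w5',0,0,0)
c0=np.array([549,-76.])
for zr,r in [((90,110),20),((59,67),23),((50,56.9),43)]: print(zr,fit(P,c0,zr,r,45 if r==43 else 28))
for lo in range(60,145,5):
    Q=fit(P,c0,(lo,lo+5),None,30)
    if len(Q): print(lo,len(Q),Q.min(0).round(0)[:2],Q.max(0).round(0)[:2])
for t in ['surfacing_holder','straight_holder']:
    for r in models.mark_of(t,'wrist')[:2]: print(t,np.round(r['position']),round(r['confidence'],2),ray(T,c,r['position'],56).round(1))
cams.get_image('side');T,c=T_wc('side')
for r in models.mark_of('straight_holder','side')[:2]: print(np.round(r['position']),round(r['confidence'],2),ray(T,c,r['position'],56).round(1))
E
```

```text
clock: 10.5
eef_pos: [486.9, 329.3, 233.6]
tool_rot: [3.139, -0.002, 1.571]
force: [0.5, -0.0, -1.3]
width: 84.9
gripper_force: 0.0
clock: 11.7
eef_pos: [549.0, -74.6, 230.5]
tool_rot: [-3.141, -0.001, 1.572]
force: [-0.2, 0.6, -0.5]
width: 84.7
gripper_force: 0.0
tcp [549.  -74.6 230.5] F [-0.2  0.6 -0.5] rot [-3.141e+00 -1.000e-03  1.572e+00]
(90, 110) (array([548. , -75.2,  19.8]), np.int64(238))
(59, 67) (array([548.3, -74.5,  22.1]), np.int64(56))
(50, 56.9) (array([547.9, -76.8,  35.7]), np.int64(3207))
60 45 [529. -68.] [570. -52.]
65 92 [526. -78.] [570. -51.]
70 359 [525. -79.] [570. -52.]
75 1 [546. -58.] [546. -58.]
85 2 [532. -63.] [553. -56.]
90 47 [530. -70.] [567. -55.]
95 42 [529. -72.] [568. -55.]
100 58 [530. -78.] [568. -55.]
105 91 [528. -79.] [568. -55.]
110 278 [529. -78.] [568. -55.]
115 11 [543. -62.] [558. -58.]
120 23 [531. -66.] [564. -58.]
125 67 [531. -68.] [564. -57.]
130 1126 [530. -94.] [566. -57.]
135 710 [530. -93.] [565. -58.]
surfacing_holder [281. 190.] 0.71 [551.1 -75.6  56. ]
[352. 313.] 0.62 [360.2 276.1  56. ]
[293. 341.] 0.6 [480.3 327.3  56. ]
```

Scaled: 45 mm / 250 = 0.18, -1.4 mm / 250 = -0.0056.

```bash
python3 -m creep '-0.0056 -0.0016 0.12 0 0 0 85 | 0 0 0.18 0 0 0 85 | 0 0 0.18 0 0 0 85 | 0 0 0.092 0 0 0 85 | 0 0 0.032 0 0 0 85 | 0 0 0 0 0 0 85 | 0 0 0 0 0 0 85 | 0 0 0 0 0 0 85 | 0 0 0 0 0 0 85 | 0 0 0 0 0 0 85'
python3 -m creep '0 0 0 0 0 0 50 | 0 0 0 0 0 0 44 | 0 0 0 0 0 0 30 | 0 0 0 0 0 0 30 | 0 0 0 0 0 0 30 | 0 0 0 0 0 0 30'
```

```text
clock: 12.95
eef_pos: [549.3, -77.6, 80.6]
tool_rot: [3.14, 0.0, 1.571]
force: [-0.3, -0.4, 0.2]
width: 84.8
gripper_force: 0.0
clock: 13.55
eef_pos: [548.3, -77.6, 79.9]
tool_rot: [-3.141, -0.0, 1.571]
force: [-3.1, 0.8, 5.5]
width: 38.8
gripper_force: 60.0
```

Scaled: -40 mm / 250 = -0.16, -7.7 mm / 250 = -0.0308.

```bash
python3 -m creep '0 0 -0.02 0 0 0 30 | 0 0 -0.08 0 0 0 30 | 0 0 -0.16 0 0 0 30 | 0 0 -0.16 0 0 0 30 | 0 0 -0.08 0 0 0 30 | 0.156 -0.0308 0 0 0 0 30 | 0.156 -0.0308 0 0 0 0 30 | 0.156 -0.0308 0 0 0 0 30 | 0.156 -0.0308 0 0 0 0 30 | 0.156 -0.0308 0 0 0 0 30'
python3 -m creep '0 0 0.16 0 0 0 30 | 0 0 0.12 0 0 0 30 | 0 0 0 0 0 0 30 | 0 0 0 0 0 0 30 | 0 0 0 0 0 0 30 | 0 0 0 0 0 0 30 | 0 0 0 0 0 0 30 | 0 0 0 0 0 0 30 | 0 0 0 0 0 0 30 | 0 0 0 0 0 0 30'
python3 - <<'E'
from h import *
st,T,c,P=look('w6',0,0,0)
c0=np.array(st['eef_pos'][:2]);z=st['eef_pos'][2]-23.5
print(fit(P,c0,(z,z+13),23,24))
E
```

```text
clock: 14.55
eef_pos: [509.0, 118.7, 203.9]
tool_rot: [-3.14, 0.0, 1.571]
force: [0.5, 0.4, -6.3]
width: 38.5
gripper_force: 62.2
clock: 15.55
eef_pos: [510.3, 117.4, 134.8]
tool_rot: [3.141, -0.0, 1.571]
force: [-1.1, 0.4, -6.8]
width: 39.0
gripper_force: 62.4
tcp [510.3 117.4 134.8] F [-1.1  0.4 -6.8] rot [ 3.141 -0.     1.571]
(array([509.3, 119.3,  21.5]), np.int64(133))
```

View pics/w6.png

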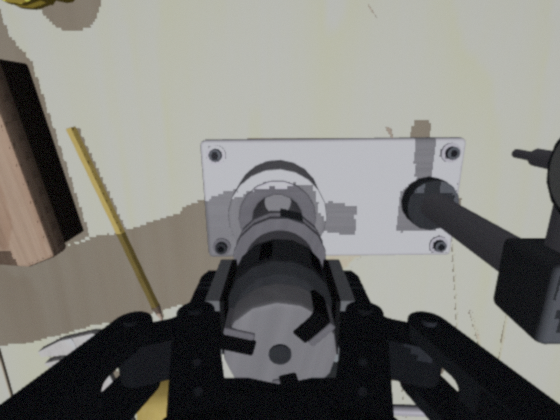

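The surfacing holder is upright at (280,330), above the presetter socket at (278,207).

Scaled: 15 mm / 250 = 0.06, 14 mm / 250 = 0.056.

```bash
python3 -m creep '-0.0008 -0.0016 0.06 0 0 0 30 | 0 0 0.056 0 0 0 30 | 0 0 0.04 0 0 0 30 | 0 0 0.02 0 0 0 30 | 0 0 0 0 0 0 30 | 0 0 0 0 0 0 30 | 0 0 0 0 0 0 30 | 0 0 0 0 0 0 30'
```

```text
clock: 16.4
eef_pos: [510.2, 117.3, 91.1]
tool_rot: [3.141, -0.0, 1.571]
force: [0.4, 0.2, -5.8]
width: 38.7
gripper_force: 62.9
```

Scaled: 3 mm / 250 = 0.012, 2 mm / 250 = 0.008.

```bash
python3 -m creep '0 0 0.012 0 0 0 30 | 0 0 0.008 0 0 0 30 | 0 0 0.008 0 0 0 30 | 0 0 0.004 0 0 0 30 | 0 0 0.002 0 0 0 30 | 0 0 0 0 0 0 30 | 0 0 0 0 0 0 30 | 0 0 0 0 0 0 30 | 0 0 0 0 0 0 30'
```

```text
clock: 17.3
eef_pos: [509.9, 117.2, 82.2]
tool_rot: [3.141, -0.0, 1.571]
force: [-0.4, 0.6, -6.3]
width: 38.4
gripper_force: 62.9
```

```bash
python3 -m creep '0 0 0.004 0 0 0 30 | 0 0 0.002 0 0 0 30 | 0 0 0 0 0 0 30 | 0 0 0 0 0 0 30 | 0 0 0 0 0 0 30 | 0 0 0 0 0 0 30'; python3 -m creep '0 0 0.0028 0 0 0 30 | 0 0 0 0 0 0 30 | 0 0 0 0 0 0 30 | 0 0 0 0 0 0 30';
```

```text
clock: 17.9
eef_pos: [509.9, 117.3, 80.6]
tool_rot: [3.141, -0.0, 1.571]
force: [-0.2, 0.1, -6.6]
width: 38.3
gripper_force: 62.9
clock: 18.3
eef_pos: [509.9, 117.3, 79.9]
tool_rot: [3.141, -0.0, 1.571]
force: [-0.5, 0.2, -6.4]
width: 38.6
gripper_force: 63.1
```

Scaled: 0.7 mm / 250 = 0.0028.

```bash
python3 -m creep '0 0 0.0028 0 0 0 30 | 0 0 0 0 0 0 30 | 0 0 0 0 0 0 30 | 0 0 0 0 0 0 30';
```

```text
clock: 18.7
eef_pos: [509.9, 117.3, 79.8]
tool_rot: [3.141, -0.0, 1.571]
force: [-2.9, -1.4, 5.4]
width: 39.0
gripper_force: 63.9
```

Scaled: -45 mm / 250 = -0.18, -32 mm / 250 = -0.128.

```bash
python3 -m creep '0 0 0 0 0 0 45 | 0 0 0 0 0 0 65 | 0 0 0 0 0 0 85 | 0 0 0 0 0 0 85 | 0 0 -0.12 0 0 0 85 | 0 0 -0.18 0 0 0 85 | 0 0 -0.18 0 0 0 85 | 0 0 -0.128 0 0 0 85'
python3 -m creep '-0.164 -0.028 0 0 0 0 85 | -0.164 -0.028 0 0 0 0 85 | -0.164 -0.028 0 0 0 0 85 | -0.164 -0.028 0 0 0 0 85 | -0.164 -0.028 0 0 0 0 85 | -0.164 -0.028 0 0 0 0 85 | -0.164 -0.028 0 0 0 0 85 | -0.164 -0.028 0 0 0 0 85 | -0.164 -0.028 0 0 0 0 85 | -0.164 -0.028 0 0 0 0 85 | 0 0 0 0 0 0 85 | 0 0 0 0 0 0 85'
python3 - <<'E'
from h import *
st,T,c,P=look('w7',0,0,0)
c0=np.array([442,-293.])
for zr,r in [((90,110),20),((90,110),20),((59,67),23)]:
    f=fit(P,c0,zr,r,28);print(zr,f);c0=f[0][:2]
for lo in range(60,145,5):
    Q=fit(P,c0,(lo,lo+5),None,30)
    if len(Q): print(lo,len(Q),Q.min(0).round(0)[:2],Q.max(0).round(0)[:2])
for t in ['vbit_holder']:
    for r in models.mark_of(t,'wrist')[:2]: print(t,np.round(r['position']),round(r['confidence'],2),ray(T,c,r['position'],56).round(1))
E
```

```text
clock: 19.5
eef_pos: [510.6, 117.4, 234.0]
tool_rot: [3.139, -0.001, 1.571]
force: [0.5, 0.9, -0.6]
width: 85.1
gripper_force: 0.0
clock: 20.7
eef_pos: [439.3, -293.5, 230.9]
tool_rot: [-3.141, -0.0, 1.568]
force: [-0.0, 0.8, 0.4]
width: 85.0
gripper_force: 0.0
tcp [ 439.3 -293.5  230.9] F [-0.   0.8  0.4] rot [-3.141 -0.     1.568]
(90, 110) (array([ 443.1, -291.6,   19.8]), np.int64(226))
(90, 110) (array([ 443.1, -291.6,   19.8]), np.int64(226))
(59, 67) (array([ 443.2, -292.9,   23.6]), np.int64(69))
60 49 [ 422. -284.] [ 463. -269.]
65 94 [ 420. -297.] [ 466. -269.]
70 349 [ 420. -296.] [ 467. -269.]
85 6 [ 437. -281.] [ 460. -272.]
90 39 [ 424. -286.] [ 461. -272.]
95 47 [ 424. -286.] [ 462. -272.]
100 50 [ 424. -286.] [ 461. -272.]
105 90 [ 423. -310.] [ 463. -272.]
110 803 [ 424. -311.] [ 463. -272.]
115 141 [ 426. -306.] [ 458. -275.]
120 16 [ 431. -287.] [ 452. -279.]
125 400 [ 430. -305.] [ 455. -278.]
130 315 [ 434. -303.] [ 452. -279.]
135 156 [ 438. -300.] [ 448. -283.]
140 4 [ 441. -295.] [ 445. -288.]
vbit_holder [180. 252.] 0.97 [ 339.7 -358.9   56. ]
vbit_holder [283. 185.] 0.8 [ 443.3 -290.    56. ]
```

View pics/w7.png

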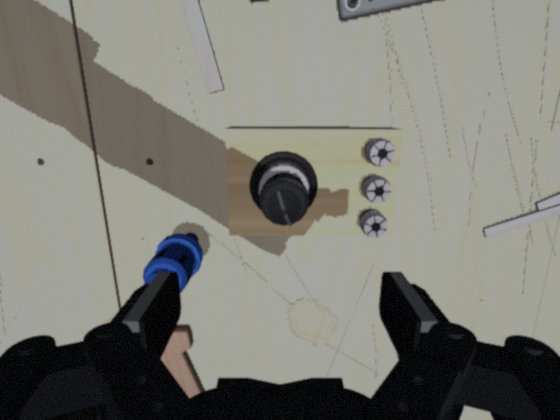

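The V-bit holder stands in the block at (285,185). The blue look-alike at (175,258) and the collets at x≈378 are clear of the fingers.

Scaled: 45 mm / 250 = 0.18, 30 mm / 250 = 0.12.

```bash
python3 -m creep '0.0068 0.018 0.12 0 0 0 85 | 0 0 0.18 0 0 0 85 | 0 0 0.18 0 0 0 85 | 0 0 0.092 0 0 0 85 | 0 0 0.032 0 0 0 85 | 0 0 0 0 0 0 85 | 0 0 0 0 0 0 85 | 0 0 0 0 0 0 85 | 0 0 0 0 0 0 85 | 0 0 0 0 0 0 85'
python3 -m creep '0 0 0 0 0 0 50 | 0 0 0 0 0 0 44 | 0 0 0 0 0 0 30 | 0 0 0 0 0 0 30 | 0 0 0 0 0 0 30 | 0 0 0 0 0 0 30'
```

```text
clock: 21.8
eef_pos: [444.8, -291.4, 81.1]
tool_rot: [3.14, 0.001, 1.571]
force: [-1.0, -0.2, 0.1]
width: 85.1
gripper_force: 0.0
clock: 22.4
eef_pos: [443.9, -291.1, 80.5]
tool_rot: [-3.141, -0.0, 1.571]
force: [-1.9, 0.5, 5.4]
width: 38.6
gripper_force: 59.9
```

Scaled: -40 mm / 250 = -0.16, 17.4 mm / 250 = 0.0696.

```bash
python3 -m creep '0 0 -0.02 0 0 0 30 | 0 0 -0.08 0 0 0 30 | 0 0 -0.16 0 0 0 30 | 0 0 -0.16 0 0 0 30 | 0 0 -0.08 0 0 0 30 | 0.144 0.0696 0 0 0 0 30 | 0.144 0.0696 0 0 0 0 30 | 0.144 0.0696 0 0 0 0 30 | 0.144 0.0696 0 0 0 0 30 | 0.144 0.0696 0 0 0 0 30 | 0.1456 0.0696 0 0 0 0 30'
python3 -m creep '0 0 0.16 0 0 0 30 | 0 0 0.12 0 0 0 30 | 0 0 0 0 0 0 30 | 0 0 0 0 0 0 30 | 0 0 0 0 0 0 30 | 0 0 0 0 0 0 30 | 0 0 0 0 0 0 30 | 0 0 0 0 0 0 30 | 0 0 0 0 0 0 30 | 0 0 0 0 0 0 30'
python3 - <<'E'
from h import *
st,T,c,P=look('w8',0,0,0)
c0=np.array(st['eef_pos'][:2]);z=st['eef_pos'][2]-23.5
print(fit(P,c0,(z,z+13),23,24))
E
```

```text
clock: 23.5
eef_pos: [548.5, -73.0, 204.5]
tool_rot: [-3.14, -0.0, 1.571]
force: [0.7, 0.3, -5.5]
width: 38.6
gripper_force: 61.8
clock: 24.5
eef_pos: [548.8, -74.7, 135.4]
tool_rot: [3.141, -0.0, 1.571]
force: [0.1, 0.3, -4.3]
width: 39.0
gripper_force: 61.9
tcp [548.8 -74.7 135.4] F [ 0.1  0.3 -4.3] rot [ 3.141 -0.     1.571]
(array([549.6, -74.6,  21.7]), np.int64(816))
```

Scaled: 15 mm / 250 = 0.06, 14 mm / 250 = 0.056.

```bash
python3 -m creep '0 -0.0016 0.06 0 0 0 30 | 0 0 0.056 0 0 0 30 | 0 0 0.04 0 0 0 30 | 0 0 0.02 0 0 0 30 | 0 0 0 0 0 0 30 | 0 0 0 0 0 0 30 | 0 0 0 0 0 0 30 | 0 0 0 0 0 0 30'
```

```text
clock: 25.35
eef_pos: [548.7, -74.8, 91.7]
tool_rot: [3.141, 0.0, 1.571]
force: [0.3, 0.6, -5.5]
width: 38.4
gripper_force: 62.3
```

Scaled: 3 mm / 250 = 0.012, 2 mm / 250 = 0.008.

```bash
python3 -m creep '0 0 0.012 0 0 0 30 | 0 0 0.008 0 0 0 30 | 0 0 0.008 0 0 0 30 | 0 0 0.004 0 0 0 30 | 0 0 0.002 0 0 0 30 | 0 0 0 0 0 0 30 | 0 0 0 0 0 0 30 | 0 0 0 0 0 0 30 | 0 0 0 0 0 0 30'
```

```text
clock: 26.25
eef_pos: [548.4, -74.7, 82.8]
tool_rot: [3.141, -0.0, 1.571]
force: [0.5, 0.6, -5.2]
width: 38.9
gripper_force: 62.3
```

Scaled: 0.8 mm / 250 = 0.0032, 0.5 mm / 250 = 0.002.

```bash
python3 -m creep '0 0 0.0032 0 0 0 30 | 0 0 0.002 0 0 0 30 | 0 0 0 0 0 0 30 | 0 0 0 0 0 0 30 | 0 0 0 0 0 0 30 | 0 0 0 0 0 0 30'
```

```text
clock: 26.85
eef_pos: [548.3, -74.7, 81.4]
tool_rot: [3.142, -0.0, 1.571]
force: [-0.7, 0.6, -4.9]
width: 38.3
gripper_force: 62.3
```

Scaled: 0.8 mm / 250 = 0.0032.

```bash
python3 -m creep '0 0 0.0032 0 0 0 30 | 0 0 0 0 0 0 30 | 0 0 0 0 0 0 30 | 0 0 0 0 0 0 30'
```

```text
clock: 27.25
eef_pos: [548.3, -74.6, 80.6]
tool_rot: [-3.142, -0.0, 1.571]
force: [-0.5, -0.3, -4.4]
width: 38.5
gripper_force: 62.3
```

Scaled: 0.6 mm / 250 = 0.0024.

```bash
python3 -m creep '0 0 0.0024 0 0 0 30 | 0 0 0 0 0 0 30 | 0 0 0 0 0 0 30 | 0 0 0 0 0 0 30'
```

```text
clock: 27.65
eef_pos: [548.3, -74.7, 80.5]
tool_rot: [3.141, -0.0, 1.571]
force: [-1.8, 1.1, 4.3]
width: 38.4
gripper_force: 63.1
```

Scaled: -45 mm / 250 = -0.18, -30 mm / 250 = -0.12.

```bash
python3 -m creep '0 0 0 0 0 0 45 | 0 0 0 0 0 0 65 | 0 0 0 0 0 0 85 | 0 0 0 0 0 0 85 | 0 0 -0.12 0 0 0 85 | 0 0 -0.18 0 0 0 85 | 0 0 -0.18 0 0 0 85 | 0 0 -0.12 0 0 0 85'
python3 -m creep '0.1792 -0.0276 0 0 0 0 85 | 0.1792 -0.0276 0 0 0 0 85 | 0.1792 -0.0276 0 0 0 0 85 | 0.1792 -0.0276 0 0 0 0 85 | 0.1792 -0.0276 0 0 0 0 85 | 0.1792 -0.0276 0 0 0 0 85 | 0.1792 -0.0276 0 0 0 0 85 | 0.1792 -0.0276 0 0 0 0 85 | 0.18 -0.0272 0 0 0 0 85 | 0 0 0 0 0 0 85 | 0 0 0 0 0 0 85 | 0 0 0 0 0 0 85'
python3 - <<'E'
from h import *
st,T,c,P=look('w9',0,0,0)
print(fit(P,np.array([486,330.]),(90,110),20,28))
E
```

```text
clock: 28.45
eef_pos: [549.4, -74.9, 233.1]
tool_rot: [3.138, 0.0, 1.571]
force: [0.6, -0.7, -0.9]
width: 85.1
gripper_force: 0.0
clock: 29.65
eef_pos: [486.8, 327.1, 229.9]
tool_rot: [3.142, 0.001, 1.569]
force: [0.4, -0.5, 0.4]
width: 85.1
gripper_force: 0.0
tcp [486.8 327.1 229.9] F [ 0.4 -0.5  0.4] rot [3.142e+00 1.000e-03 1.569e+00]
(array([486.8, 330. ,  19.8]), np.int64(230))
```

Scaled: 45 mm / 250 = 0.18, 30 mm / 250 = 0.12.

```bash
python3 -m creep '0.0024 -0.0012 0.12 0 0 0 85 | 0 0 0.18 0 0 0 85 | 0 0 0.18 0 0 0 85 | 0 0 0.084 0 0 0 85 | 0 0 0.032 0 0 0 85 | 0 0 0 0 0 0 85 | 0 0 0 0 0 0 85 | 0 0 0 0 0 0 85 | 0 0 0 0 0 0 85 | 0 0 0 0 0 0 85'
python3 -m creep '0 0 0 0 0 0 50 | 0 0 0 0 0 0 44 | 0 0 0 0 0 0 30 | 0 0 0 0 0 0 30 | 0 0 0 0 0 0 30 | 0 0 0 0 0 0 30'
```

```text
clock: 30.7
eef_pos: [486.5, 329.7, 82.0]
tool_rot: [3.14, -0.001, 1.571]
force: [-0.0, -0.3, 0.2]
width: 85.1
gripper_force: 0.0
clock: 31.3
eef_pos: [486.2, 329.4, 81.3]
tool_rot: [3.141, -0.0, 1.571]
force: [-0.2, 0.1, 2.7]
width: 38.6
gripper_force: 60.0
```

Scaled: -45 mm / 250 = -0.18, -44.4 mm / 250 = -0.1776.

```bash
python3 -m creep '0 0 -0.02 0 0 0 30 | 0 0 -0.08 0 0 0 30 | 0 0 -0.16 0 0 0 30 | 0 0 -0.18 0 0 0 30 | 0 0 -0.16 0 0 0 30 | -0.1776 -0.012 0 0 0 0 30 | -0.1776 -0.012 0 0 0 0 30 | -0.1776 -0.012 0 0 0 0 30 | -0.1776 -0.012 0 0 0 0 30 | -0.1776 -0.012 0 0 0 0 30 | -0.1776 -0.012 0 0 0 0 30 | -0.1776 -0.012 0 0 0 0 30'
python3 -m creep '-0.1776 -0.012 0 0 0 0 30 | -0.1776 -0.012 0 0 0 0 30 | -0.1776 -0.012 0 0 0 0 30 | -0.1776 -0.012 0 0 0 0 30 | -0.1776 -0.012 0 0 0 0 30 | -0.1776 -0.012 0 0 0 0 30 | -0.1776 -0.0132 0 0 0 0 30 | 0 0 0 0 0 0 30 | 0 0 0 0 0 0 30 | 0 0 0 0 0 0 30 | 0 0 0 0 0 0 30'
```

```text
clock: 32.5
eef_pos: [463.8, 16.8, 230.6]
tool_rot: [-3.14, 0.0, 1.571]
force: [0.9, -0.4, -4.0]
width: 38.2
gripper_force: 61.7
clock: 33.6
eef_pos: [443.9, -290.4, 230.7]
tool_rot: [-3.141, -0.001, 1.573]
force: [0.1, 0.8, -3.9]
width: 38.5
gripper_force: 61.6
```

Scaled: 40 mm / 250 = 0.16, 13 mm / 250 = 0.052.

```bash
python3 -m creep '0 0 0.16 0 0 0 30 | 0 0 0.16 0 0 0 30 | 0 0 0.052 0 0 0 30 | 0 0 0 0 0 0 30 | 0 0 0 0 0 0 30 | 0 0 0 0 0 0 30 | 0 0 0 0 0 0 30 | 0 0 0 0 0 0 30 | 0 0 0 0 0 0 30 | 0 0 0 0 0 0 30'
python3 - <<'E'
from h import *
st,T,c,P=look('w10',0,0,0)
c0=np.array(st['eef_pos'][:2]);z=st['eef_pos'][2]-23.5
print(fit(P,c0,(z,z+13),23,24))
E
```

```text
clock: 34.6
eef_pos: [443.8, -292.3, 138.3]
tool_rot: [3.141, 0.0, 1.571]
force: [0.6, 0.7, -5.6]
width: 38.7
gripper_force: 61.6
tcp [ 443.8 -292.3  138.3] F [ 0.6  0.7 -5.6] rot [3.141 0.    1.571]
(array([ 444.4, -289.8,   20. ]), np.int64(1289))
```

Exactly on target; lowering 57 mm with a pause to check.

Scaled: 16 mm / 250 = 0.064, 14 mm / 250 = 0.056.

```bash
python3 -m creep '0 0 0.064 0 0 0 30 | 0 0 0.056 0 0 0 30 | 0 0 0.04 0 0 0 30 | 0 0 0.02 0 0 0 30 | 0 0 0 0 0 0 30 | 0 0 0 0 0 0 30 | 0 0 0 0 0 0 30 | 0 0 0 0 0 0 30'
```

```text
clock: 35.45
eef_pos: [444.1, -292.5, 93.5]
tool_rot: [3.141, 0.001, 1.571]
force: [-0.3, -0.2, -3.6]
width: 38.4
gripper_force: 61.8
```

Scaled: 3 mm / 250 = 0.012, 2 mm / 250 = 0.008.

```bash
python3 -m creep '0 0 0.012 0 0 0 30 | 0 0 0.008 0 0 0 30 | 0 0 0.008 0 0 0 30 | 0 0 0.004 0 0 0 30 | 0 0 0.004 0 0 0 30 | 0 0 0.002 0 0 0 30 | 0 0 0 0 0 0 30 | 0 0 0 0 0 0 30 | 0 0 0 0 0 0 30 | 0 0 0 0 0 0 30'
```

```text
clock: 36.45
eef_pos: [443.7, -292.3, 83.6]
tool_rot: [3.141, 0.0, 1.571]
force: [-0.0, 0.7, -4.3]
width: 38.4
gripper_force: 61.8
```

Scaled: 0.8 mm / 250 = 0.0032.

```bash
python3 -m creep '0 0 0.0032 0 0 0 30 | 0 0 0 0 0 0 30 | 0 0 0 0 0 0 30 | 0 0 0 0 0 0 30'
```

```text
clock: 36.85
eef_pos: [443.7, -292.3, 82.7]
tool_rot: [3.142, -0.0, 1.571]
force: [-0.2, -0.3, -3.9]
width: 38.3
gripper_force: 61.8
```

Scaled: 0.8 mm / 250 = 0.0032.

```bash
python3 -m creep '0 0 0.0032 0 0 0 30 | 0 0 0 0 0 0 30 | 0 0 0 0 0 0 30 | 0 0 0 0 0 0 30'
```

```text
clock: 37.25
eef_pos: [443.7, -292.3, 81.9]
tool_rot: [3.142, -0.0, 1.571]
force: [0.5, 0.1, -3.4]
width: 38.2
gripper_force: 61.8
```

Scaled: 0.7 mm / 250 = 0.0028.

```bash
python3 -m creep '0 0 0.0028 0 0 0 30 | 0 0 0 0 0 0 30 | 0 0 0 0 0 0 30 | 0 0 0 0 0 0 30'
```

```text
clock: 37.65
eef_pos: [443.8, -292.3, 81.3]
tool_rot: [3.141, 0.0, 1.571]
force: [-0.1, 0.1, -2.9]
width: 38.4
gripper_force: 62.3
```

Scaled: 0.4 mm / 250 = 0.0016.

```bash
python3 -m creep '0 0 0.0016 0 0 0 30 | 0 0 0 0 0 0 30 | 0 0 0 0 0 0 30 | 0 0 0 0 0 0 30'
```

```text
clock: 38.05
eef_pos: [443.8, -292.3, 81.3]
tool_rot: [3.141, 0.0, 1.571]
force: [-1.1, 1.6, 5.6]
width: 38.6
gripper_force: 62.9
```

Seated. I'll release, rise, back away and check everything.

The rows are not in the units I measure in: shifts go in shares of 25 cm and turns go in shares of pi rad. I convert before sending: -45 mm / 250 = -0.18, -30 mm / 250 = -0.12.

```bash
python3 -m creep '0 0 0 0 0 0 45 | 0 0 0 0 0 0 65 | 0 0 0 0 0 0 85 | 0 0 0 0 0 0 85 | 0 0 -0.12 0 0 0 85 | 0 0 -0.18 0 0 0 85 | 0 0 -0.18 0 0 0 85 | 0 0 -0.12 0 0 0 85'
python3 -m creep '0.14 0.12 0 0 0 0 85 | 0.14 0.12 -0.04 0 0 0 85 | 0.14 0.12 -0.04 0 0 0 85 | 0.14 0.12 -0.04 0 0 0 85 | 0.14 0.12 -0.04 0 0 0 85 | 0.12 0.08 0 0 0 0 85 | 0 0 0 0 0 0 85 | 0 0 0 0 0 0 85 | 0 0 0 0 0 0 85 | 0 0 0 0 0 0 85 | 0 0 0 0 0 0 85'
python3 - <<'E'
from h import *
im=[]
for n in ['scene','side']:
    a,D=cams.get_image(n);T,c=T_wc(n);P=cloud(T,c,D)[D>0]
    im.append(cv2.resize(a[130:290,160:420] if n=='scene' else a[100:400,180:380],None,fx=2,fy=2) if n=='scene' else a[100:400,180:380])
    for nm,c0 in [('fix',(548.3,-75)),('pre',(509.5,119)),('block',(443.5,-292)),('tape',(413,-74))]:
        Q=fit(P,np.array(c0),(5,200),None,20);R_=P[(np.hypot(*(P[:,:2]-c0).T)<26)];f=R_[(R_[:,2]>64)&(R_[:,2]<78)]
        print(n,nm,'top',np.percentile(Q[:,2],99.5).round(1) if len(Q) else None,'flange',np.median(f[:,2]).round(1) if len(f) else None)
    for t in ['tape_measure']:
        for r in models.mark_of(t,n)[:2]: print(n,t,ray(T,c,r['position'],0).round(0))
h=max(i.shape[0] for i in im);im=[cv2.copyMakeBorder(i,0,h-i.shape[0],0,0,cv2.BORDER_CONSTANT) for i in im]
cv2.imwrite('pics/final.png',np.hstack(im))
E
```

```text
clock: 38.85
eef_pos: [444.4, -292.9, 233.7]
tool_rot: [3.139, 0.002, 1.571]
force: [1.0, -0.2, 0.2]
width: 84.9
gripper_force: 0.0
clock: 39.95
eef_pos: [613.2, -88.7, 270.9]
tool_rot: [-3.142, 0.0, 1.569]
force: [-0.1, -0.1, -0.9]
width: 84.6
gripper_force: 0.0
scene fix top 134.3 flange 69.6
scene pre top 134.2 flange 69.4
scene block top 135.8 flange 69.0
scene tape top 66.3 flange 65.0
scene tape_measure [427. -83.   0.]
side fix top 137.8 flange 69.6
side pre top 136.0 flange 69.8
side block top 138.9 flange 70.0
side tape top 68.0 flange 65.0
side tape_measure [407. -77.   0.]
```

View pics/final.png

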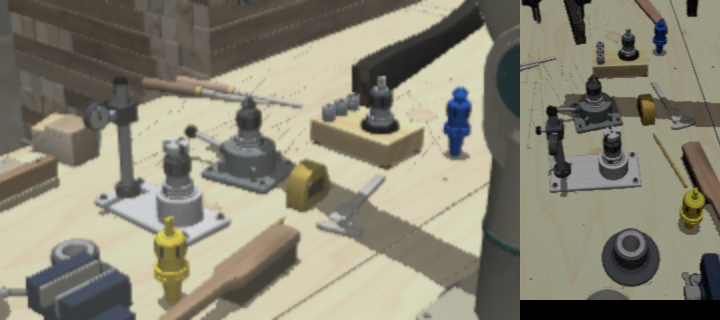

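The surfacing cutter is in the presetter (178,170), the V-bit in the fixture (248,125) and the straight bit in the block (380,100). All three flanges read at about 70 mm, so they are home. The cup is empty and the tape is unmoved at (307,185).

```bash
python3 -c "
from cell import ctrl
print(ctrl.finish_job())"
```

```text
the job is handed in; nothing more can be done
None
```

I handed the job in at about 40 s: the surfacing cutter is in the presetter, the straight bit in the carrying block and the V-bit in the tightening fixture, all upright and fully home, with the cup empty and the tape measure where it stood.

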